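# Set up the fold-away board frame in the bench drawer

## Robot

A 6-joint arm with a two-finger parallel gripper is mounted at the origin on a cart in front of the work surface, level with it; the furniture and walls round the work are solid. World frame = base frame: x ahead of the robot, y to its left, z up, the work surface at z = 0. Lengths are in m, angles in rad, forces in N, time in s.
With the tool pointing down it reaches from about 0.35 to 0.975 m from the base axis. Payload 4.9 kg.
Tool frame: the origin (TCP) lies between the finger pads, 19 mm behind the fingertips; this is the grasp point; z points along the fingers, y is the line along which they close (so a half turn about z gives the same grasp; the last joint's range is limited). The gripper opens to 85 mm and grips with 20 to 120 N. Pads are 22 mm wide; open, the fingers measure 114 mm over their backs; the gripper's body (76 mm by 85 mm) begins 54 mm behind the grasp point. The pads swing forward as they close: fully open they stand 13 mm farther back than shut.
Start: joints at [-1.364, 0.053, 1.613, -0, 1.476, -0.119], TCP at [0.2, -0.592, 0.25] pointing down, gripper open.
Joint ranges: [-3.01, 3.01], [-1.01, 2.22], [0.06, 2.58], [-1.02, 4.17], [0.09, 2.62], [-3.14, 3.14]. Speed limits (rad/s): [2.57, 2.57, 3.14, 3.14, 3.14, 3.14].

## Interface

Orientations are given as a rotation vector (axis times angle).
In Python, from station import ctrl, vision, monitor gives the robot as it stands (ctrl), with the cameras (vision) and the readings (monitor).
- The arm moves only by the tool advance, called after "Emit:" by a JSON object that holds its "method" and its "body". Schema: {"type":"object","properties":{"moves":{"type":"array","items":{"type":"array","items":{"type":"number"},"minItems":7,"maxItems":7},"minItems":1,"maxItems":20},"grip_force":{"type":"number"},"only":{"type":"string"},"quiet":{"type":"boolean"},"lines":{"type":"string"}},"required":["moves"],"additionalProperties":false}. moves is a list of rows, 1 to 20 of them, each of 7 numbers: the finger opening in m, then dx, dy, dz in units of 25 mm, then a rotation vector rx, ry, rz in units of 0.2 rad; each row is the pose to reach, as a shift and turn from the pose commanded when the call began, along the tool's axes at that moment; what a row does not reach only later rows make up. A row lasts 1/12 s, in which the tool goes at most 0.0417 m and 0.125 rad, less where a joint would pass 70% of its speed; a pose out of reach is approached as far as the arm can. The fingers move at their own pace and stop on an object; grip_force is the grip in N (left out, the last holds). Time passes only in rows, so rows that do not move let the fingers close. The tool returns the time, the measured TCP pose, the force, the opening and the grip force at its end. only (a regular expression) keeps the lines of the reply that match it, lines (a string "A,B") keeps lines A to B, and quiet returns only ok. Input that does not fit is refused with a message, and nothing moves.
- monitor.get_obs(): the state, without advancing time (a new reading comes with each control period).
- vision.get_image(name): name is "side" or "top" or "wrist"; returns the picture (480x640x3 uint8, red, green, blue); there is no depth.
- vision.camera_params(name): a dict with "fx", "fy", "cx", "cy" (pixels), "T" (4x4, takes a point from camera to world coordinates); the wrist camera has in their place "tool_from_camera" (4x4, takes a point from camera to tool coordinates, whose origin is the TCP and whose axes are the flange's). Camera axes: x right, y down, z forward; pixel columns grow to the right and rows downward; lengths in m; the calibration is good to about 2 mm. A picture is of the moment at which its call begins: read the wrist's pose just before it. camera_params takes no time and is no camera call.
- ctrl.finish_job(): hands the job in; it is judged then, once.
The state is a dict: "t": time; "q": joint angles; "dq": joint speeds; "effort": joint torques, N m; "tool_pos": TCP position; "tool_rot": TCP orientation; "contact_force": force on the tool from outside, world axes, zero at the start; "wrist_torque": the same for the moment, N m; "opening": finger opening in m; "grip_force": force on a finger pad.
Only numpy, scipy, OpenCV 4.12 (cv2) and the standard library are available. Lean on these libraries where they do the work, as an engineer would, in place of code of your own. Each camera call takes 0.05 s, during which the arm holds its last target. There are 200 camera calls.

## Task

Pull the drawer of the low grey case all the way out by its handle. With the board frame still lying flat in the drawer, flip the frame's wire kickstand up over its top dead centre so that it drops down to its open stop on the other side; then take the frame by the round bar on its free edge, swing it upright about its hinge and finish while still gripping that bar, holding the frame upright, because a hinge spring pulls it back down. Do not disturb the tools and parts lying around and on the case.

Things in the scene. Friction and masses are not known exactly. Their poses are not given: they have to be found in the camera images.
- console: Low grey metal case fixed on the desk, 170 deep (x) x 274 wide (y) x 75 high mm. Origin: centre of its underside, on the desk. Its x axis points to its back, y to its left, z up; the drawer front is on its -x side, towards the robot (turned 0.05 to 0.27 rad). A tall open carton (290 high, 295 wide) stands right of it, its front face at x = 0.58, left side at y = -0.09 m.
- drawer (a joint): Slide of the drawer in m: 0 shut, 0.13 fully out (its stop); it moves along the case's -x axis, friction under 1 N. Drawer floor 12 mm above the desk, side walls up to 45 mm, front plate 274 wide x 10 thick, 8 to 72 mm above the desk; inside 254 mm wide. The case top covers the frame until the drawer is out.
- drawer_handle (a point): Middle of the drawer's round steel bar handle (about 10 mm thick, 100 mm long, along the case's y axis), 35 mm in front of the drawer front, 48 mm above the desk (27 mm below the case top). Can be pinched from above with the fingers closing along the case's x axis.
- frame (a joint): Hinge of the aluminium board frame in rad: 0 lying flat in the drawer, 1.57 upright, stop at 1.62. The axis runs along the case's x; the free edge with the grip bar lies on the +y side and rises up and over towards -y. All in all it weighs 0.3 to 0.4 kg, and a spring pulls it towards 0 with 0.04 to 0.11 Nm: let go, it falls flat.
- frame_hinge (a point): Middle of the frame's hinge axis, 36 mm above the desk, on the case's -y side of the drawer; moves with the drawer (fully out: 62 mm in front of the case). The frame's two side rails are 8 mm wide with 78 mm between them; a small circuit board fills the part 18 to 61 mm from the hinge.
- grip_bar: Round steel bar, 12 mm diameter, 94 mm long, rigid on the frame's free edge, parallel to the hinge and 140 mm from it. Origin: its middle; 36 mm above the desk when flat, 176 upright. Pinched from above with fingers closing along the case's y, it must slip round in them. Free beside it when flat: 33 mm to the drawer wall (+y), 39 mm to the kickstand bar; below: 24 mm to the drawer floor.
- kickstand (a joint): Pivot of the kickstand in rad, relative to the frame: 0 folded over the frame, its bar towards the free edge; 2.356 open (stop), pointing up and to -y while the frame is flat, and down as a rear leg once it is upright. It turns freely and weighs 80 g: below 1.57 it falls back to 0, beyond that (over centre) it drops to 2.356.
- kickstand_pivot (a point): Middle of the kickstand's pivot axis, parallel to the frame's hinge; in the frame 26 mm from the hinge towards the free edge and, with the frame flat, 12 mm above the hinge (48 mm above the desk).
- kickstand_bar (a point): Middle of the kickstand's round crossbar: 8 mm diameter, 78 mm long, parallel to the pivot and 65 mm from it, between two 6 mm wire arms 72 mm apart. Folded, it lies 48 mm above the desk, 91 mm from the hinge, open space under it; can be pinched from above with the fingers closing along the case's y, then led in an arc about the pivot.
- solder_spool: Spool of solder wire, 54x84x38 mm, standing loose on the case top, 75 mm above the desk; leave alone. Origin: centre of its underside.
- tape_roll: Orange tape roll, 63x64x19 mm, loose on the case top, 75 mm above the desk; leave alone. Origin: centre of its underside.
- side_cutter: Side cutter with red handles, 117 mm long, loose on the desk to the left of the drawer; leave alone. Origin: centre of its underside.
- marker: Black marker pen, 136 mm long, loose on the desk to the right, in front of the cardboard carton; leave alone. Origin: centre of its underside.
- board_2: Small loose green circuit board, 30x42x13 mm, on the desk near its front edge, to the right of the drawer; leave alone. Origin: centre of its underside.
- solder_pump: Blue solder pump, 178 mm long, loose on the desk to the far left; leave alone. Origin: centre of its underside.

How it is judged:
By the outcome, as a careful person would: the job done as asked, in the order asked, and still so for the second after the job is handed in, while the arm keeps its last pose, push and grip.
It also fails if it takes over 64 s, if anything falls off the work surface, if the arm or the gripper's body presses on something with over 40 N, if the wrist force passes 120 N, or if a joint passes its speed limit or range.

## Working session

There is one attempt and no reset: what is moved stays moved. The work goes in short steps, Python scripts to look and compute and a tool call to move; the robot and the scene stay as the last step left them, time stands still between calls to the robot, and variables do not carry over. Pictures are saved under pics/ and viewed, at most 10 in all, crops included, and the job is handed in when it is done.

```bash
ls; mkdir -p pics
```

Run:
```python
from station import ctrl, vision, monitor
import cv2,numpy as np
o=monitor.get_obs();print(o['t'],o['tool_pos'],o['tool_rot'],o['opening'])
for n in("top","side"):
    p=vision.camera_params(n);print(n,p['fx'],p['cx'],p['cy'],np.round(p['T'],3).tolist())
    cv2.imwrite(f"pics/{n}0.png",vision.get_image(n)[:,:,::-1])
print(vision.camera_params("wrist"))
```

```text
pics
station.py
0.0 [ 0.1999246  -0.59154709  0.24874637] [-3.09795326e+00 -5.09243702e-01  1.79541813e-04] 0.08516321553530488
top 540.5939286036489 316.3418340799199 247.51523537880985 [[0.016, -0.991, 0.136, 0.432], [-1.0, -0.016, 0.0, 0.074], [0.002, -0.136, -0.991, 1.199], [0.0, 0.0, 0.0, 1.0]]
side 497.0350462486677 322.2880947741384 237.2717838266276 [[0.354, 0.809, -0.47, 1.15], [0.935, -0.305, 0.179, -0.149], [0.002, -0.503, -0.864, 1.145], [0.0, 0.0, 0.0, 1.0]]
{'fx': 337.5161144827838, 'fy': 337.5161144827838, 'cx': 324.5127634360215, 'cy': 242.97491299255603, 'tool_from_camera': array([[ 3.83167394e-04, -9.48475851e-01, -3.16849196e-01,
         8.06935752e-02],
       [ 9.99999864e-01,  2.51493173e-04,  4.56469962e-04,
         1.17303467e-04],
       [-3.53265326e-04, -3.16849328e-01,  9.48475819e-01,
        -1.22616975e-01],
       [ 0.00000000e+00,  0.00000000e+00,  0.00000000e+00,
         1.00000000e+00]])}
```

View pics/top0.png

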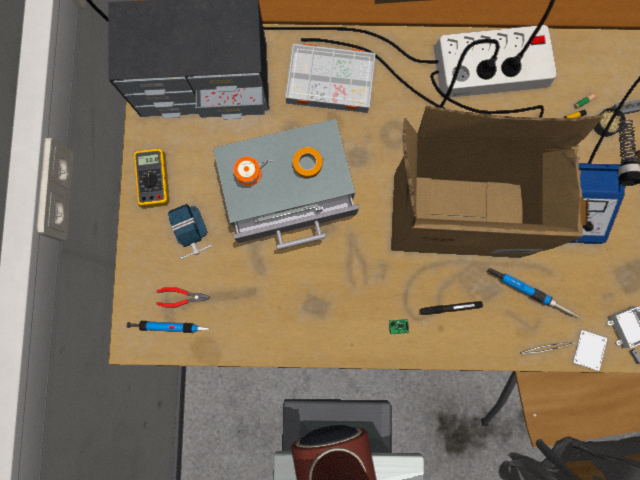

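View pics/side0.png

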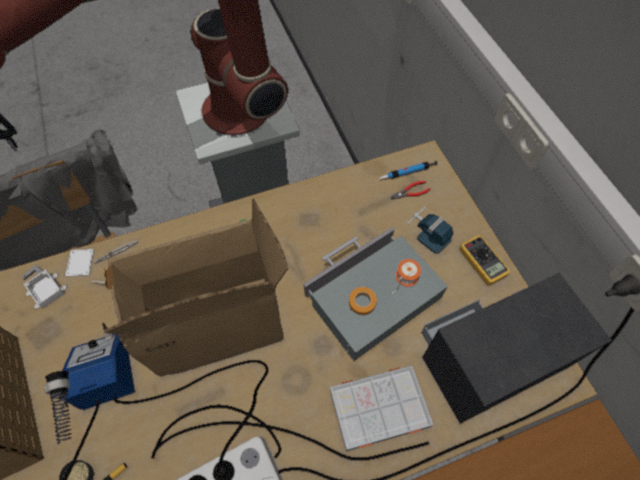

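The top view shows the case (top corners about (215,146), (337,121), (355,195), (230,222)). The drawer is slightly ajar, with the handle bar running from about (277,246) to (325,234). I'll measure these next.

Create h.py:
```python
import cv2,numpy as np
from scipy.spatial.transform import Rotation as R
from station import ctrl, vision, monitor
def cam(name):
    p=vision.camera_params(name)
    if name=="wrist":
        o=monitor.get_obs();W=np.eye(4);W[:3,:3]=R.from_rotvec(o['tool_rot']).as_matrix();W[:3,3]=o['tool_pos'];p['T']=W@p['tool_from_camera']
    return p
def cast(p,px,z):
    px=np.atleast_2d(px).astype(float)
    d=np.c_[(px[:,0]-p['cx'])/p['fx'],(px[:,1]-p['cy'])/p['fy'],np.ones(len(px))]@p['T'][:3,:3].T
    o=p['T'][:3,3];return o+d*((z-o[2])/d[:,2])[:,None]
def proj(p,P):
    c=(np.atleast_2d(P)-p['T'][:3,3])@p['T'][:3,:3]
    return c[:,:2]/c[:,2:]*[p['fx'],p['fy']]+[p['cx'],p['cy']]
```

Run:
```python
from h import *
p=cam("top");im=cv2.imread("pics/top0.png")
hsv=cv2.cvtColor(im,cv2.COLOR_BGR2HSV);print(hsv[200,260],hsv[140,320],hsv[238,300],hsv[214,300],hsv[225,300])
c0=hsv[200,260].astype(int)
m=(abs(hsv.astype(int)-c0)<[12,30,30]).all(2).astype(np.uint8)
m=cv2.morphologyEx(m,cv2.MORPH_OPEN,np.ones((3,3)))
n,l,s,_=cv2.connectedComponentsWithStats(m);i=l[200,260];print(s[i])
cs,_=cv2.findContours((l==i).astype(np.uint8),0,2);c=max(cs,key=cv2.contourArea)[:,0]
r=cv2.minAreaRect((cast(p,c,.075)[:,:2]*1000).astype(np.float32));print(r);print(cv2.boxPoints(r))
print(cv2.boxPoints(cv2.minAreaRect(c.astype(np.float32))))
print(cast(p,[[277,246],[325,234]],.048))
cv2.imwrite("pics/crop.png",cv2.resize(im[110:260,200:370],None,fx=4,fy=4,interpolation=2))
```

```text
[ 79  19 149] [ 85  19 148] [ 16  91 145] [150   6 134] [170  14  53]
[ 214  120  140  102 7300]
((753.2492065429688, 148.39361572265625), (168.06570434570312, 271.3388366699219), 14.90677547454834)
[[637.14386   257.87997  ]
 [706.945      -4.3271503]
 [869.35455    38.907257 ]
 [799.5534    301.11438  ]]
[[212.19669 148.1528 ]
 [336.06204 118.42512]
 [353.8351  192.47958]
 [229.96976 222.20728]]
[[0.59236794 0.15920992 0.048     ]
 [0.6202134  0.05636189 0.048     ]]
```

View pics/crop.png

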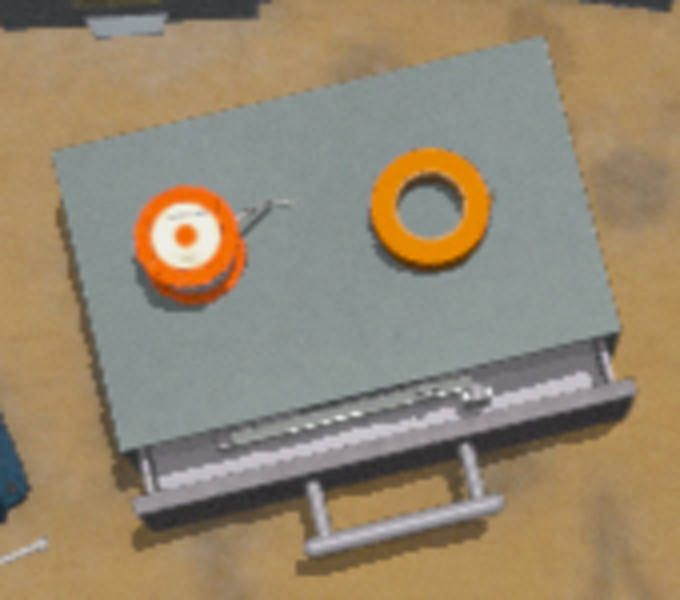

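The crop shows the handle ends at full-image (278,247) and (324.5,235.8), so the case yaw is about 14.9° and the drawer is roughly 25 mm ajar. Next I'll move above the handle.

Add to h.py:
```python
YAW=np.radians(14.9)
def delta(P,head):
    "tool-axes shift and rotvec from present pose to pointing-down pose at P with tool x heading head"
    o=monitor.get_obs();A=R.from_rotvec(o['tool_rot'])
    c,s=np.cos(head),np.sin(head);B=R.from_matrix(np.array([[c,s,0],[s,-c,0],[0,0,-1]]))
    print('shift',np.round(A.inv().apply(np.array(P)-o['tool_pos']),4),'rot',np.round((A.inv()*B).as_rotvec(),3))
```

Run:
```python
from h import *
delta([.45,.06,.22],YAW+np.pi/2)
delta([.605,.108,.17],YAW+np.pi/2)
```

```text
shift [ 0.4455 -0.5372  0.03  ] rot [-1.000e-03 -2.000e-03 -1.505e+00]
shift [ 0.6077 -0.533   0.08  ] rot [-1.000e-03 -2.000e-03 -1.505e+00]
```

Units first: shifts go in units of 25 mm and turns go in units of 0.2 rad. So 0.6077 m is 24.308, -0.537 m is -21.48, -1.505 rad is -7.525.

Emit:
{"method": "advance", "body": {"moves": [[0.03, 17.82, -21.48, 1.2, 0, 0, -7.525], [0.03, 17.82, -21.48, 1.2, 0, 0, -7.525], [0.03, 17.82, -21.48, 1.2, 0, 0, -7.525], [0.03, 17.82, -21.48, 1.2, 0, 0, -7.525], [0.03, 17.82, -21.48, 1.2, 0, 0, -7.525], [0.03, 17.82, -21.48, 1.2, 0, 0, -7.525], [0.03, 17.82, -21.48, 1.2, 0, 0, -7.525], [0.03, 17.82, -21.48, 1.2, 0, 0, -7.525], [0.03, 17.82, -21.48, 1.2, 0, 0, -7.525], [0.03, 17.82, -21.48, 1.2, 0, 0, -7.525], [0.03, 17.82, -21.48, 1.2, 0, 0, -7.525], [0.03, 17.82, -21.48, 1.2, 0, 0, -7.525], [0.03, 17.82, -21.48, 1.2, 0, 0, -7.525], [0.03, 17.82, -21.48, 1.2, 0, 0, -7.525], [0.03, 17.82, -21.48, 1.2, 0, 0, -7.525], [0.03, 24.308, -21.32, 3.2, 0, 0, -7.525], [0.03, 24.308, -21.32, 3.2, 0, 0, -7.525], [0.03, 24.308, -21.32, 3.2, 0, 0, -7.525], [0.03, 24.308, -21.32, 3.2, 0, 0, -7.525], [0.03, 24.308, -21.32, 3.2, 0, 0, -7.525]]}}

```text
t: 1.77
tool_pos: [0.5951, 0.1019, 0.1719]
tool_rot: [-1.913, -2.491, 0.001]
contact_force: [-0.6, -1.3, -0.3]
opening: 0.0298
grip_force: 0.0
```

Run:
```python
from h import *
delta([.605,.108,.17],YAW+np.pi/2)
p=cam("wrist");im=vision.get_image("wrist");cv2.imwrite("pics/w1.png",im[:,:,::-1])
np.savez("w1.npz",**p)
print(proj(p,[.605,.108,.048]))
```

```text
shift [0.0034 0.0112 0.0019] rot [-0.001 -0.     0.001]
[[340.17992444 237.4273486 ]]
```

View pics/w1.png

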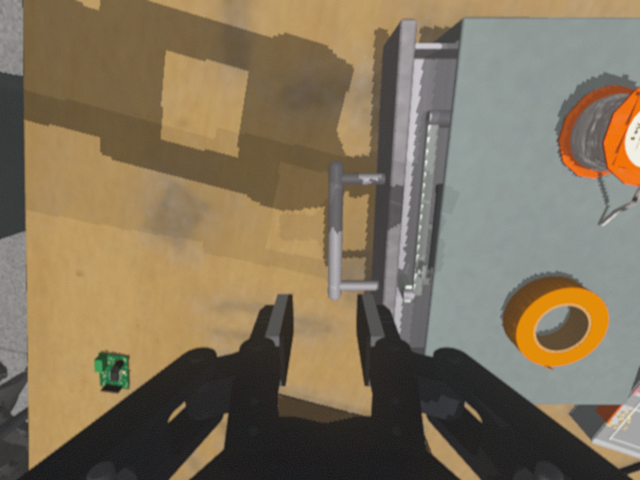

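The wrist view shows the handle bar from (335.5,164) to (334.5,298), nearly parallel to the image column and well aligned.

Run:
```python
from h import *
p=dict(np.load("w1.npz"));e=cast(p,[[335.5,164],[334.5,298]],.048);print(e,e.mean(0),np.degrees(np.arctan2(*(e[0]-e[1])[[1,0]]))-90)
t=cast(p,[[463,18],[428,404]],.075);print(t)
m=e.mean(0);print(m)
delta([m[0]-.001*.966,m[1],.048],YAW+np.pi/2)
```

```text
[[0.58679422 0.16003934 0.048     ]
 [0.61461848 0.05705201 0.048     ]] [0.60070635 0.10854567 0.048     ] 15.118744610058087
[[ 0.63295096  0.25780945  0.075     ]
 [ 0.70944588 -0.00249215  0.075     ]]
[0.60070635 0.10854567 0.048     ]
shift [0.003  0.0027 0.1186] rot [-0.004 -0.003  0.002]
```

Emit:
{"method": "advance", "body": {"moves": [[0.03, 0.12, 0.108, 2.4, 0, 0, 0.01], [0.03, 0.12, 0.108, 3.6, 0, 0, 0.01], [0.03, 0.12, 0.108, 4.76, 0, 0, 0.01], [0.03, 0.12, 0.108, 4.76, 0, 0, 0.01], [0, 0.12, 0.108, 4.76, 0, 0, 0.01], [0, 0.12, 0.108, 4.76, 0, 0, 0.01], [0, 0.12, 0.108, 4.76, 0, 0, 0.01], [0, 0.12, 0.108, 4.76, 0, 0, 0.01]], "grip_force": 40}}

```text
t: 2.48
tool_pos: [0.5957, 0.1037, 0.0549]
tool_rot: [1.917, 2.488, 0.0]
contact_force: [0.9, 0.3, -7.1]
opening: 0.0092
grip_force: 38.9
```

Scaled: -0.1 m is -4, -0.096 m is -3.84.

Emit:
{"method": "advance", "body": {"moves": [[0, 0, -0.8, 0, 0, 0, 0], [0, 0, -1.8, 0, 0, 0, 0], [0, 0, -2.8, 0, 0, 0, 0], [0, 0, -3.4, 0, 0, 0, 0], [0, 0, -3.68, 0, 0, 0, 0], [0, 0, -3.84, 0, 0, 0, 0], [0, 0, -4, 0, 0, 0, 0]]}}

```text
t: 3.07
tool_pos: [0.5003, 0.0784, 0.0554]
tool_rot: [1.916, 2.486, 0.004]
contact_force: [12.8, 4.7, -8.1]
opening: 0.0093
grip_force: 41.5
```

Emit:
{"method": "advance", "body": {"moves": [[0, 0, -0.16, 0, 0, 0, 0], [0, 0, -0.32, 0, 0, 0, 0], [0, 0, -0.32, 0, 0, 0, 0]]}}

```text
t: 3.32
tool_pos: [0.4998, 0.0782, 0.0558]
tool_rot: [1.909, 2.474, 0.031]
contact_force: [30.8, 9.4, -30.4]
opening: 0.0097
grip_force: 39.5
```

Emit:
{"method": "advance", "body": {"moves": [[0, 0, 0.32, 0, 0, 0, 0], [0, 0, 0.36, -0.08, 0, 0, 0], [0.03, 0, 0.36, -0.08, 0, 0, 0], [0.03, 0, 0.36, -0.08, 0, 0, 0], [0.03, 0, 0.36, -0.08, 0, 0, 0], [0.03, 0, 0.36, -1.6, 0, 0, 0], [0.03, 0, 0.36, -3.2, 0, 0, 0], [0.03, 0, 0.36, -4.8, 0, 0, 0], [0.03, 0, 0.36, -6.4, 0, 0, 0], [0.03, 0, 0.36, -7.6, 0, 0, 0], [0.03, 0, 0.36, -7.6, 0, 0, 0]]}}

```text
t: 4.23
tool_pos: [0.5041, 0.0787, 0.2546]
tool_rot: [1.909, 2.479, 0.016]
contact_force: [0.4, 0.1, 0.8]
opening: 0.0299
grip_force: 0.0
```

Run:
```python
from h import *
p=cam("wrist");im=vision.get_image("wrist");cv2.imwrite("pics/w2.png",im[:,:,::-1]);np.savez("w2.npz",**p)
im=vision.get_image("top");cv2.imwrite("pics/top2.png",im[:,:,::-1])
print(monitor.get_obs()['tool_pos'])
```

```text
[0.50128387 0.07856196 0.24729652]
```

View pics/w2.png

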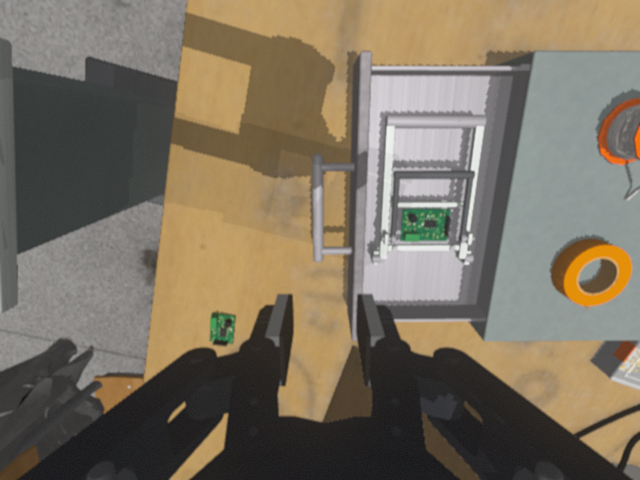

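The drawer is out. In this view the grip bar runs from (387,121) to (486,121), the kickstand bar from (394,174) to (473,175), and the handle from (317,156) to (318,260).

Run:
```python
from h import *
p=dict(np.load("w2.npz"))
C=np.array([np.cos(YAW),np.sin(YAW)]);D=np.array([-C[1],C[0]])
g=cast(p,[[387,121],[486,121]],.036);k=cast(p,[[394,174],[473,175]],.048);h=cast(p,[[317,156],[318,260]],.048)
f=cast(p,[[533,51],[486,340]],.075)
for n,v in dict(g=g,k=k,h=h,front=f).items():
    m=v.mean(0);print(n,v.round(4).tolist(),m.round(4),'case',m[:2]@C,m[:2]@D,'ang',np.degrees(np.arctan2(*(v[1]-v[0])[[1,0]])))
m=k.mean(0);t=cam("top");im=cv2.imread("pics/top2.png")
print(proj(t,np.r_[g,k,h]).round(1).tolist())
cv2.imwrite("pics/crop2.png",cv2.resize(im[160:330,200:370],None,fx=3.5,fy=3.5,interpolation=2))
```

```text
g [[0.5416, 0.1804, 0.036], [0.6334, 0.2047, 0.036]] [0.5875 0.1925 0.036 ] case 0.617223611129715 0.03497266674540703 ang 14.82960861195516
k [[0.561, 0.1355, 0.048], [0.6357, 0.1541, 0.048]] [0.5984 0.1448 0.048 ] case 0.615467564389504 -0.013962077887924279 ang 13.990135414756114
h [[0.485, 0.1329, 0.048], [0.5123, 0.0308, 0.048]] [0.4986 0.0819 0.048 ] case 0.5029242866359729 -0.04910815617349869 ang -75.02941621236485
front [[0.6312, 0.2576, 0.075], [0.7039, -0.0023, 0.075]] [0.6675 0.1277 0.075 ] case 0.6779125210763765 -0.04826624095027443 ang -74.37836632757706
[[267.0, 269.9], [257.1, 227.8], [287.7, 260.7], [279.9, 226.2], [288.1, 296.3], [336.3, 284.2]]
```

View pics/crop2.png

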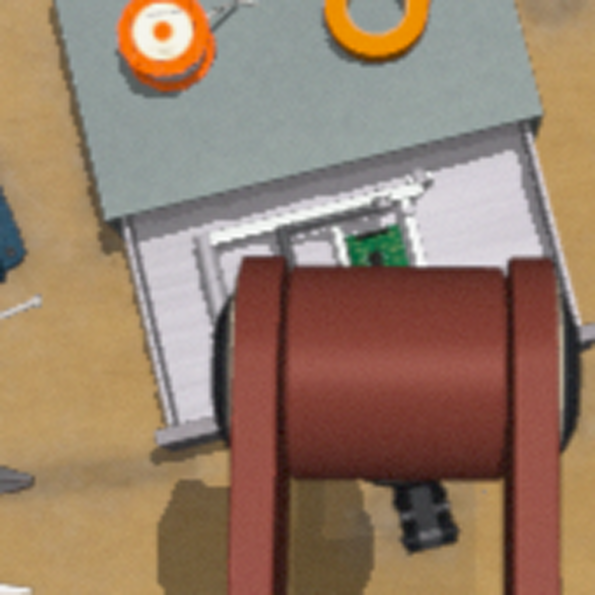

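Run:
```python
from h import *
delta([.5989,.1448,.17],YAW+np.pi)
```

```text
shift [0.0392 0.1109 0.0778] rot [ 0.003  0.005 -1.573]
```

Scaled: 0.111 m is 4.44, 0.078 m is 3.12, -1.573 rad is -7.865.

Emit:
{"method": "advance", "body": {"moves": [[0.02, 1.56, 4.44, 1.2, 0.015, 0.025, -0.6], [0.02, 1.56, 4.44, 1.2, 0.015, 0.025, -1.2], [0.02, 1.56, 4.44, 1.2, 0.015, 0.025, -1.8], [0.02, 1.56, 4.44, 1.2, 0.015, 0.025, -2.4], [0.02, 1.56, 4.44, 1.2, 0.015, 0.025, -3], [0.02, 1.56, 4.44, 1.2, 0.015, 0.025, -3.6], [0.02, 1.56, 4.44, 1.2, 0.015, 0.025, -4.2], [0.02, 1.56, 4.44, 3.12, 0.015, 0.025, -4.8], [0.02, 1.56, 4.44, 3.12, 0.015, 0.025, -5.4], [0.02, 1.56, 4.44, 3.12, 0.015, 0.025, -6], [0.02, 1.56, 4.44, 3.12, 0.015, 0.025, -6.6], [0.02, 1.56, 4.44, 3.12, 0.015, 0.025, -7.2], [0.02, 1.56, 4.44, 3.12, 0.015, 0.025, -7.865], [0.02, 1.56, 4.44, 3.12, 0.015, 0.025, -7.865], [0.02, 1.56, 4.44, 3.12, 0.015, 0.025, -7.865], [0.02, 1.56, 4.44, 3.12, 0.015, 0.025, -7.865]]}}

```text
t: 5.67
tool_pos: [0.5969, 0.1445, 0.1651]
tool_rot: [0.403, -3.108, -0.001]
contact_force: [-0.2, -0.3, 0.4]
opening: 0.0202
grip_force: 0.0
```

Run:
```python
from h import *
p=cam("wrist");im=vision.get_image("wrist");cv2.imwrite("pics/w3.png",im[:,:,::-1]);np.savez("w3.npz",**p)
print(monitor.get_obs()['q'])
delta([.5989,.1448,.057],YAW+np.pi)
```

```text
[ 1.16149067e-01  9.65492291e-02  1.71117884e+00  6.06254280e-04
  1.34046751e+00 -1.71291011e+00]
shift [-0.0026 -0.0004  0.1084] rot [ 0.002 -0.006 -0.002]
```

View pics/w3.png

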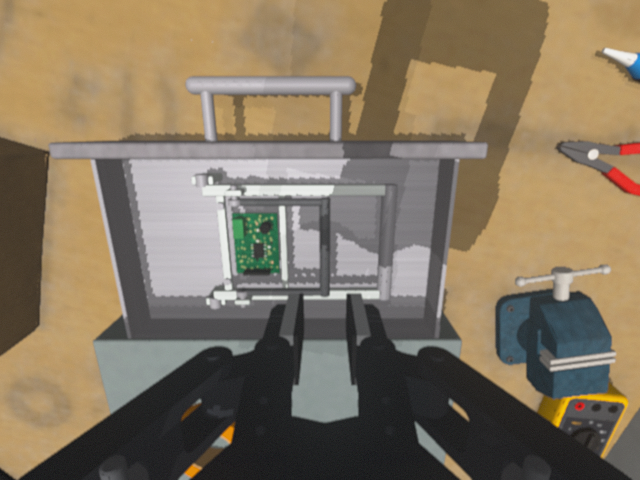

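The kickstand bar sits at column 325 (rows 200–293), the frame crossbeam at column 283, and the grip bar at column 388 (rows 187–298).

Run:
```python
from h import *
p=dict(np.load("w3.npz"))
C=np.array([np.cos(YAW),np.sin(YAW)]);D=np.array([-C[1],C[0]])
for n,px,z in(("k",[325,246],.048),("beam",[286,246],.038),("g",[387.5,243],.036)):
    v=cast(p,px,z)[0];print(n,v.round(4),v[:2]@C,v[:2]@D)
```

```text
k [0.5962 0.1447 0.048 ] 0.6133817010339492 -0.013499377120444966
beam [0.6072 0.1161 0.038 ] 0.6166509967688287 -0.043965787895142425
g [0.5852 0.1926 0.036 ] 0.6150254628109619 0.035652389453384586
```

Emit:
{"method": "advance", "body": {"moves": [[0.02, 0, 0.04, 1.2, 0, 0, 0], [0.02, 0, 0.04, 2.4, 0, 0, 0], [0.02, 0, 0.04, 3.4, 0, 0, 0], [0.02, 0, 0.04, 4, 0, 0, 0], [0.02, 0, 0.04, 4.36, 0, 0, 0], [0.02, 0, 0.04, 4.36, 0, 0, 0], [0, 0, 0.04, 4.36, 0, 0, 0], [0, 0, 0.04, 4.36, 0, 0, 0], [0, 0, 0.04, 4.36, 0, 0, 0], [0, 0, 0.04, 4.36, 0, 0, 0]], "grip_force": 20}}

```text
t: 6.55
tool_pos: [0.5979, 0.145, 0.0588]
tool_rot: [0.407, -3.113, 0.001]
contact_force: [1.4, -4.3, -0.8]
opening: 0.0068
grip_force: 21.0
```

Scaled: -0.1033 m is -4.132, -0.092 m is -3.68.

Emit:
{"method": "advance", "body": {"moves": [[0, 0, -0.052, -0.516, 0, 0, 0], [0, 0, -0.204, -1.012, 0, 0, 0], [0, 0, -0.456, -1.468, 0, 0, 0], [0, 0, -0.788, -1.864, 0, 0, 0], [0, 0, -1.196, -2.188, 0, 0, 0], [0, 0, -1.656, -2.424, 0, 0, 0], [0, 0, -2.16, -2.564, 0, 0, 0], [0, 0, -2.676, -2.6, 0, 0, 0], [0, 0, -3.192, -2.532, 0, 0, 0], [0, 0, -3.68, -2.364, 0, 0, 0], [0, 0, -4.132, -2.104, 0, 0, 0], [0, 0, -4.132, -2.104, 0, 0, 0], [0, 0, -4.132, -2.104, 0, 0, 0]]}}

```text
t: 7.63
tool_pos: [0.6238, 0.0428, 0.1088]
tool_rot: [0.405, -3.109, 0.004]
contact_force: [2.0, -4.3, 6.2]
opening: 0.0067
grip_force: 21.4
```

Scaled: 0.15 m is 6, 0.11 m is 4.4.

Emit:
{"method": "advance", "body": {"moves": [[0.04, 0, 0, 0, 0, 0, 0], [0.04, 0, 0, 0, 0, 0, 0], [0.04, 0, 0, 0, 0, 0, 0], [0.04, 0, 0, -1.2, 0, 0, 0], [0.04, 0, 0, -2.4, 0, 0, 0], [0.04, 0, 0, -3.6, 0, 0, 0], [0.04, 0, 1.2, -4, 0, 0, 0], [0.04, 0, 2.8, -4, 0, 0, 0], [0.04, 0, 4.4, -4, 0, 0, 0], [0.04, 0, 6, -4, 0, 0, 0], [0.028, 0, 6, -4, 0, 0, 0], [0.028, 0, 6, -4, 0, 0, 0], [0.028, 0, 6, -4, 0, 0, 0]]}}

```text
t: 8.72
tool_pos: [0.5851, 0.1906, 0.2091]
tool_rot: [0.408, -3.108, 0.0]
contact_force: [0.3, -1.3, -0.6]
opening: 0.0284
grip_force: 0.0
```

Run:
```python
from h import *
p=cam("wrist");im=vision.get_image("wrist");cv2.imwrite("pics/w4.png",im[:,:,::-1]);np.savez("w4.npz",**p)
C=np.array([np.cos(YAW),np.sin(YAW)]);D=np.array([-C[1],C[0]])
P=.615*C+.0355*D;print(P);delta([*P,.038],YAW+np.pi)
```

```text
[0.58519307 0.19244302]
shift [-0.0015  0.0023  0.1712] rot [ 0.001 -0.006 -0.   ]
```

View pics/w4.png

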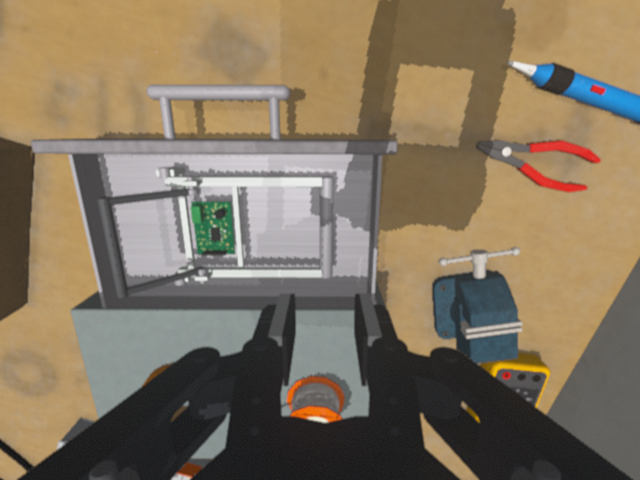

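The kickstand is open on the hinge side (column 105–120). The grip bar is at column 327 (rows 178–277), and the handle hasn't moved.

Run:
```python
from h import *
p=dict(np.load("w4.npz"))
C=np.array([np.cos(YAW),np.sin(YAW)]);D=np.array([-C[1],C[0]])
for n,px,z in(("g",[327.5,227],.036),("handle",[219,92.5],.048)):
    v=cast(p,px,z)[0];print(n,v.round(4),v[:2]@C,v[:2]@D)
t=cam("top");v=cast(t,[[246,169],[250,183]],.1)[:,:2];print('spool',v@C,v@D)
```

```text
g [0.5844 0.1932 0.036 ] 0.614458042430728 0.03640138909836915
handle [0.499 0.083 0.048] 0.5035855391997094 -0.04808418735974179
spool [0.77946665 0.74812887] [0.02494875 0.02359696]
```

Scaled: 0.168 m is 6.72, 0.16 m is 6.4.

Emit:
{"method": "advance", "body": {"moves": [[0.028, -0.04, 0.12, 1.6, 0, 0, 0], [0.028, -0.04, 0.12, 3.2, 0, 0, 0], [0.028, -0.04, 0.12, 4.8, 0, 0, 0], [0.028, -0.04, 0.12, 5.8, 0, 0, 0], [0.028, -0.04, 0.12, 6.4, 0, 0, 0], [0.028, -0.04, 0.12, 6.72, 0, 0, 0], [0.028, -0.04, 0.12, 6.72, 0, 0, 0], [0, -0.04, 0.12, 6.72, 0, 0, 0], [0, -0.04, 0.12, 6.72, 0, 0, 0], [0, -0.04, 0.12, 6.72, 0, 0, 0], [0, -0.04, 0.12, 6.72, 0, 0, 0]], "grip_force": 25}}

```text
t: 9.68
tool_pos: [0.5865, 0.1926, 0.0438]
tool_rot: [0.407, -3.113, 0.003]
contact_force: [1.7, -5.8, -1.8]
opening: 0.0109
grip_force: 25.6
```

Emit:
{"method": "advance", "body": {"moves": [[0, 0, -0.028, -0.56, 0, 0, 0], [0, 0, -0.112, -1.112, 0, 0, 0], [0, 0, -0.252, -1.656, 0, 0, 0], [0, 0, -0.444, -2.18, 0, 0, 0], [0, 0, -0.684, -2.684, 0, 0, 0], [0, 0, -0.98, -3.16, 0, 0, 0], [0, 0, -1.316, -3.608, 0, 0, 0], [0, 0, -1.7, -4.016, 0, 0, 0]]}}

```text
t: 10.35
tool_pos: [0.5966, 0.1541, 0.1447]
tool_rot: [0.408, -3.111, -0.008]
contact_force: [-1.5, 5.4, 2.2]
opening: 0.0105
grip_force: 24.5
```

Emit:
{"method": "advance", "body": {"moves": [[0, 0, -0.42, -0.372, 0, 0, 0], [0, 0, -0.876, -0.696, 0, 0, 0], [0, 0, -1.36, -0.976, 0, 0, 0], [0, 0, -1.872, -1.204, 0, 0, 0], [0, 0, -2.4, -1.38, 0, 0, 0], [0, 0, -2.948, -1.504, 0, 0, 0], [0, 0, -3.504, -1.568, 0, 0, 0], [0, 0, -3.9, -1.584, 0, 0, 0], [0, 0, -3.9, -1.584, 0, 0, 0], [0, 0, -3.9, -1.584, 0, 0, 0]]}}

```text
t: 11.18
tool_pos: [0.6235, 0.0572, 0.185]
tool_rot: [0.406, -3.115, 0.0]
contact_force: [-0.3, 1.2, 8.3]
opening: 0.0109
grip_force: 26.7
```

Run:
```python
from h import *
o=monitor.get_obs();C=np.array([np.cos(YAW),np.sin(YAW)]);D=np.array([-C[1],C[0]])
print(o['tool_pos'][:2]@C,o['tool_pos'][:2]@D,o['tool_pos'][2],o['contact_force'],o['opening'])
a=vision.get_image("wrist")[:,:,::-1];b=vision.get_image("side")[:,:,::-1]
cv2.imwrite("pics/w5.png",np.hstack([cv2.resize(a,(400,300)),cv2.resize(b[180:380,250:480],(400,348))[:300]]))
```

```text
0.6172058914535897 -0.10501225986041311 0.18499587962523334 [-0.3378236   1.20990682  8.33651722] 0.010850379784572728
```

View pics/w5.png

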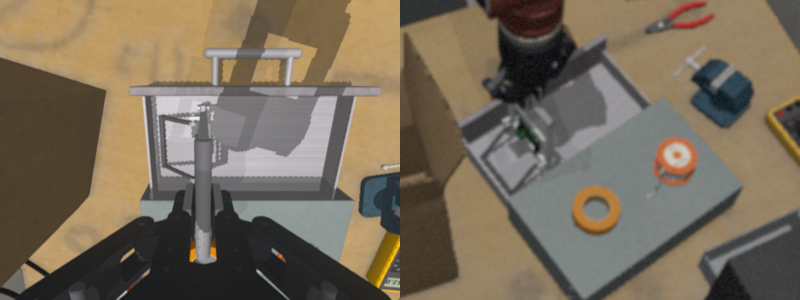

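The frame stands upright under the gripper with its kickstand open on the rear side. I'll check that the drawer is still fully out and that everything is steady before handing in.

Emit:
{"method": "advance", "body": {"moves": [[0, 0, 0, 0, 0, 0, 0], [0, 0, 0, 0, 0, 0, 0], [0, 0, 0, 0, 0, 0, 0], [0, 0, 0, 0, 0, 0, 0]]}}

```text
t: 11.62
tool_pos: [0.6233, 0.0578, 0.185]
tool_rot: [0.407, -3.115, 0.001]
contact_force: [-0.3, 0.4, 7.0]
opening: 0.0109
grip_force: 26.7
```

Run:
```python
from h import *
p=cam("wrist");a=vision.get_image("wrist")
C=np.array([np.cos(YAW),np.sin(YAW)]);D=np.array([-C[1],C[0]])
v=cast(p,np.array([254,52.5])*1.6,.048)[0];print('handle',v[:2]@C,v[:2]@D)
v=cast(p,np.array([203,150])*1.6,.176)[0];print('bar',v[:2]@C,v[:2]@D)
```

```text
handle 0.5041874367073002 -0.04731306895199018
bar 0.5778771258828561 -0.1044581394059258
```

The drawer is fully out (handle still at 0.504), the grip bar is directly above the hinge at -0.104, and the pose is steady.

```bash
python3 -c "
from station import ctrl, vision, monitor
print(ctrl.finish_job())"
```

```text
the job is handed in; nothing more can be done
None
```

The job is handed in at about 12 s: the drawer is fully out, the kickstand is flipped to its open stop, and the frame is held upright by its grip bar; I saw no contact with the loose tools and parts, though I didn't re-measure them at the end.

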